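# Wedge the short gel tray tight for casting

## Robot

A 7-joint arm with a two-finger parallel gripper is mounted at the origin on a cart in front of the work surface, level with it; the furniture and walls round the work are solid. World frame = base frame: x ahead of the robot, y to its left, z up, the work surface at z = 0. Lengths are in m, angles in rad, forces in N, time in s.
With the tool pointing down it reaches from about 0.425 to 0.825 m from the base axis. Payload 3.6 kg.
Tool frame: the origin (TCP) lies at the very end of the fingers, on their centre line; the grasp point (between the pads) lies 19 mm behind it (bot.grip_depth is the distance from the TCP to the grasp point, in m); z points along the fingers, y is the direction in which the jaws open and shut (so a half turn about z gives the same grasp; the last joint's range is limited). The gripper opens to 93 mm and grips with 3 to 60 N. Pads are 15 mm wide; open, the fingers measure 128 mm over their backs; the gripper's body (75 mm by 188 mm) begins 65 mm behind the grasp point.
Start: joints at [1.103, 0.615, -0.013, 1.423, 0.008, 1.103, -0.04], TCP at [0.277, -0.588, 0.187] pointing down, gripper open.
Joint ranges: [-3.12, 3.12], [-0.3, 2.06], [-1.34, 1.32], [0.26, 2.42], [-1.36, 4.5], [0.01, 1.98], [-2.84, 2.84]. Speed limits (rad/s): [2.79, 2.79, 3.14, 3.14, 3.14, 3.14, 3.14].

## Interface

Orientations are given as a rotation vector (axis times angle).
In Python, from workcell import bot gives the robot as it stands.
- The arm moves only by the tool step_arm, never from a script. Its argument "commands" is text: rows parted by semicolons, each of 7 numbers parted by spaces: the turn, a rotation vector about the tool's x, y, z in rad, then the shift along the tool's x, y, z in mm, then the closure, from 0 (fully open) to 1 (shut). A call has 1 to 8 rows; each row shifts and turns the commanded pose from where the row before left it, along the tool's axes as they then stand; what a row does not reach is not made up. A row lasts 1/12 s, in which the tool goes at most 41.7 mm and 7.16 degrees, less where a joint would pass 70% of its speed; a pose out of reach is approached as far as the arm can. A call with a gripper value outside its range is refused whole. The fingers move at their own pace and stop on an object; "grip_force" is the grip in N (left out, the last holds). Time passes only in rows, so rows that do not move let the fingers close. It gives the time, the measured TCP pose, the force and the opening at its end, in the units of the state.
- bot.state(): the state, without advancing time (a new reading comes with each control period).
- bot.camera(name): name is "scene" or "top"; returns (picture, depth): 420x560x3 uint8, red, green, blue; 420x560 float32, m along the optical axis (not along the pixel's ray), 0 where there is no reading.
- bot.get_calibration(name): a dict with "vertical_fov" (degrees; the focal length in pixels is half the picture's height over the tangent of half this angle, whatever the lens; pixels are square), "cx", "cy" (the principal point, pixels), "R" (3x3) and "t" (3): a world point X has camera coordinates R X + t. Camera axes: x right, y down, z forward; pixel columns grow to the right and rows downward; lengths in m; the calibration is good to about 2 mm. A picture is of the moment at which its call begins. get_calibration takes no time and is no camera call.
- bot.hand_in(): hands the job in, once; it reports no verdict.
The state is a dict: "t": time; "qpos": joint angles; "qd": joint speeds; "effort": joint torques, N m; "tcp_pos": TCP position; "tcp_rot": TCP orientation; "contact_force": force on the tool from outside, world axes, zero at the start; "torque": the same for the moment, N m; "width": finger opening in m.
Only numpy, scipy, OpenCV 4.12 (cv2) and the standard library are available. Lean on these libraries where they do the work, as an engineer would, in place of code of your own. Each camera call takes 0.05 s, during which the arm holds its last target.

## Task

Close the short gel tray for casting: slide the orange wedge, nose away from you and flat on the white platform, into the channel beside the short tray (the only gap wide enough for it) until it presses the tray's open end flush against the black gasket. Finish while still gripping the wedge and keeping it pushed home, ready for pouring. Leave the long tray and the other things as they are.

Things in the scene. Friction and masses are not known exactly. Their poses are not given: they have to be found in the camera images.
- platform: White casting platform, fixed, x -56 to +62, y -124 to +124 mm, top 12 mm over the bench. Origin on the bench; x = the way the wedge is pushed (away from the robot), y left, z up. Two bays side by side, each 100 mm in y: left bay y = +7 (grey wall) to +107 (gasket face), right bay y = -107 (grey wall) to -7 (gasket face). Walls 24 mm high, x = -36 to +56. A tray in each bay; which is where varies.
- mouth_left (a point): At platform top height, near end of the left bay's grey wall face (platform x = -36, y = +7 mm). The wedge's channel starts here and runs along the wall in +x, the wall on its right (-y) side, the tray on its left. Channel open at front, back and top; a 14 mm rail behind the tray and a 4 mm lip before it keep the tray in place in x and stay clear of the channel.
- mouth_right (a point): The same for the right bay (platform x = -36, y = -107 mm).
- gasket_left: Black rubber gasket at the left (+y) end of the left bay, 74 mm long, 3 mm thick, 21 mm high, fixed. Its face looks to -y and lies at platform y = +107 mm. Origin: its middle, at platform top height.
- gasket_right: The same for the right bay; its face lies at platform y = -7 mm.
- short_tray: Clear bluish gel tray with dark green comb, loose in a bay: 66 mm in x, 71 in y, walls 18 high, comb to 39, 130 g. Origin under the middle of its open end, which looks +y to the gasket and starts 2.5 to 4.5 mm off it. The closed end, towards -y, has a rounded pressure pad at x = 0, standing out to y = -80 mm. With the tray flush on the gasket, 20 mm are left from pad to grey wall.
- long_tray: The same kind of tray but 85 mm long (pad to y = -94 mm), 160 g, in the other bay; origin as for the short tray. At most 6 mm are left between its pad and the grey wall: the wedge does not go in there.
- wedge: Orange slick plastic wedge, 122 mm long, 80 g, lying on its underside. Origin on the underside under the middle of the handle block; x to the nose, z up. Handle block: x -16 to +16, y -11 to +11 (22 mm wide), 40 mm high. Body 20 mm high from there to the nose at x = +106. Right side straight at y = -11 (runs along the grey wall), left side tapered (presses the tray's pad).
- wedge_nose (a point): Middle of the wedge's nose, on the underside (wedge x = +106, y = -5.5 mm). The body is 11 mm thick here (corners rounded 3 mm) and 0.18 mm thicker per mm towards the handle. With the tray flush the nose is 50 mm past the tray's middle in x and stops; the handle's middle is then 56 mm before the tray's middle, in front of the walls. Sliding takes under 5 N until then.
- timer: Bystander: white and blue lab timer, 52 x 84 x 35 mm. Origin: centre of its underside.
- amber_bottle: Bystander: amber bottle with a black cap, 42 mm across, 99 mm high. Origin: centre of its underside.
- marker: Bystander: black marker lying on the bench, 15 x 128 x 17 mm, along its y. Origin: centre of its underside.
Mind the look-alikes: they are no part of the job. What is shaped like the short_tray but purple or red is not meant.

How it is judged:
By the outcome, as a careful person would: the job done as asked, in the order asked, and still so for the second after the job is handed in, while the arm keeps its last pose, push and grip.
It also fails if it takes over 43 s, if anything falls off the work surface, if the arm or the gripper's body presses on something with over 40 N, if the wrist force passes 120 N, or if a joint passes its speed limit or range.

## Working session

There is one attempt and no reset: what is moved stays moved. The work goes in short steps, Python scripts to look and compute and a tool call to move; the robot and the scene stay as the last step left them, time stands still between calls to the robot, and variables do not carry over. Pictures are saved under pics/ and viewed, and the job is handed in when it is done.

Besides the shell and the picture viewer there is one more tool, called after ">>>" as name(argument=value, ...), one argument or row to a line, values as JSON. step_arm: Moves the arm, as the interface text tells. Its arguments: {"type":"object","properties":{"commands":{"type":"string"},"grip_force":{"type":"number"}},"required":["commands"]}

```bash
mkdir -p pics; cat > h.py <<'E'
import numpy as np, cv2
from workcell import bot
def cal(n):
    c=bot.get_calibration(n); return c
def ray(n,u,v):
    c=cal(n); f=210/np.tan(np.radians(c["vertical_fov"])/2)
    R=np.array(c["R"]);t=np.array(c["t"])
    d=np.array([(u-c["cx"])/f,(v-c["cy"])/f,1.]); return -R.T@t, R.T@d
def onz(n,u,v,z):
    o,d=ray(n,u,v); return o+d*(z-o[2])/d[2]
def proj(n,X):
    c=cal(n); f=210/np.tan(np.radians(c["vertical_fov"])/2)
    p=np.array(c["R"])@np.array(X)+np.array(c["t"]); return p[0]/p[2]*f+c["cx"],p[1]/p[2]*f+c["cy"]
def pts(n,u,v,D):
    o,d=ray(n,u,v); return o+d*D[int(v),int(u)]
E
python3 - <<'E'
from h import *
print(bot.state())
for n in("scene","top"):
    p,d=bot.camera(n); cv2.imwrite(f"pics/{n}0.png",p[:,:,::-1]); np.savez(f"pics/{n}0.npz",p=p,d=d)
    print(n,cal(n))
E
```

```text
{'t': 0.0, 'qpos': array([ 1.10348523,  0.61589356, -0.01261146,  1.42485281,  0.00811622,
        1.10336678, -0.04039039]), 'qd': array([-0.00089897, -0.00100391, -0.00076992, -0.0019559 ,  0.0009819 ,
        0.00114003, -0.00014924]), 'effort': array([-1.02808006e-04, -4.58931756e+01,  2.08597840e-01, -1.65741241e+01,
       -6.11917907e-02,  2.04284198e-02,  2.28304025e-04]), 'tcp_pos': array([ 0.27697914, -0.58710191,  0.18541319]), 'tcp_rot': array([-3.06322613e+00, -6.86428619e-01,  9.25547381e-04]), 'contact_force': array([-0.46812165, -0.04821306, -0.57409966]), 'torque': array([ 0.05087808,  0.01541664, -0.02078504]), 'width': 0.09302814385466378}
scene {'vertical_fov': 51.31503813202149, 'cx': 272.63965014574853, 'cy': 211.34190834904425, 'R': array([[ 0.50360629,  0.8638904 , -0.00860766],
       [ 0.65100736, -0.38601804, -0.6535897 ],
       [-0.56795258,  0.32354823, -0.75680012]]), 't': array([-0.27270097, -0.33747891,  1.45129215])}
top {'vertical_fov': 57.11136191123171, 'cx': 282.242785089021, 'cy': 205.17348059183712, 'R': array([[-0.01285676, -0.99990573, -0.00482062],
       [-0.99261653,  0.01334426, -0.1205585 ],
       [ 0.12061146,  0.00323504, -0.99269452]]), 't': array([0.00103438, 0.56012131, 0.93651719])}
```

View pics/scene0.png

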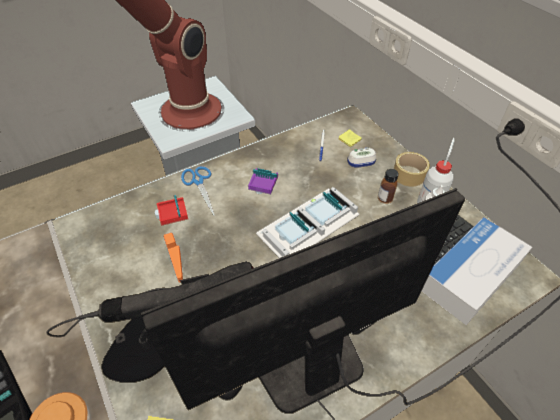

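View pics/top0.png

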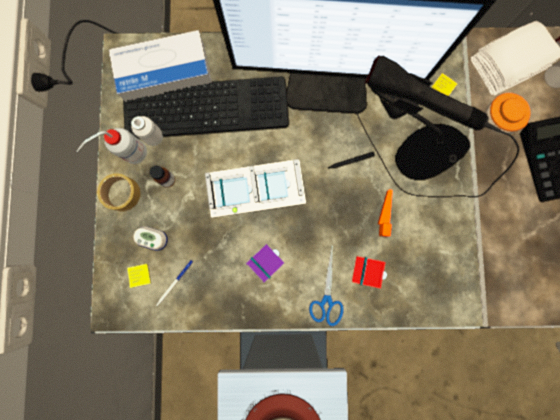

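```bash
python3 - <<'E'
from h import *
for n in("scene","top"): print(n,proj(n,bot.state()['tcp_pos']),proj(n,[0,0,0]),proj(n,[.6,0,0]))
z=np.load("pics/top0.npz");p=z['p'];
a=cv2.resize(p[150:225,195:315],None,fx=6.5,fy=6.5,interpolation=cv2.INTER_CUBIC);cv2.imwrite("pics/a.png",a[:,:,::-1])
b=cv2.resize(p[180:245,340:440],None,fx=7,fy=7,interpolation=cv2.INTER_CUBIC);cv2.imwrite("pics/b.png",b[:,:,::-1])
z=np.load("pics/scene0.npz");p=z['p'];
a=cv2.resize(p[180:265,245:370],None,fx=6.3,fy=6.3,interpolation=cv2.INTER_CUBIC);cv2.imwrite("pics/c.png",a[:,:,::-1])
E
```

```text
scene (np.float64(-18.672508517828817), np.float64(187.86414153540517)) (np.float64(190.49314057714267), np.float64(109.68215031891299)) (np.float64(284.23822836851076), np.float64(232.25574615945155))
top (np.float64(569.6010480991451), np.float64(330.68631043676305)) (np.float64(282.66898423665845), np.float64(435.96263305967125)) (np.float64(279.68794735543236), np.float64(191.61512718194174))
```

View pics/a.png

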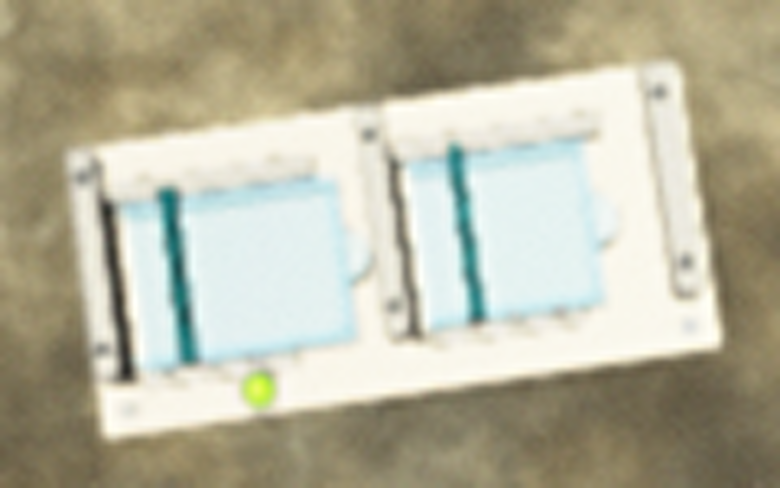

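View pics/b.png

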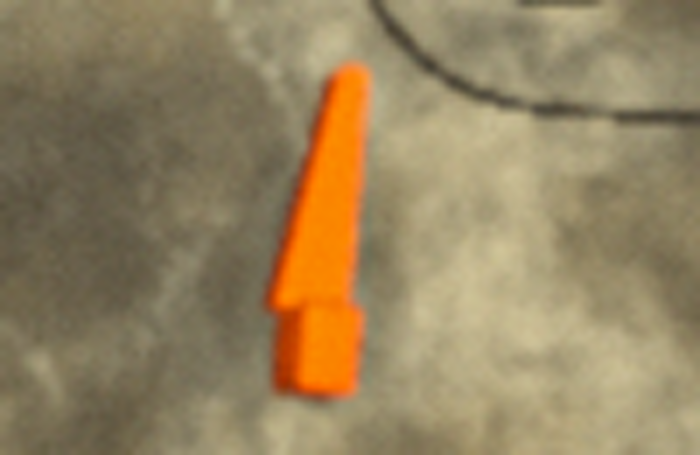

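View pics/c.png

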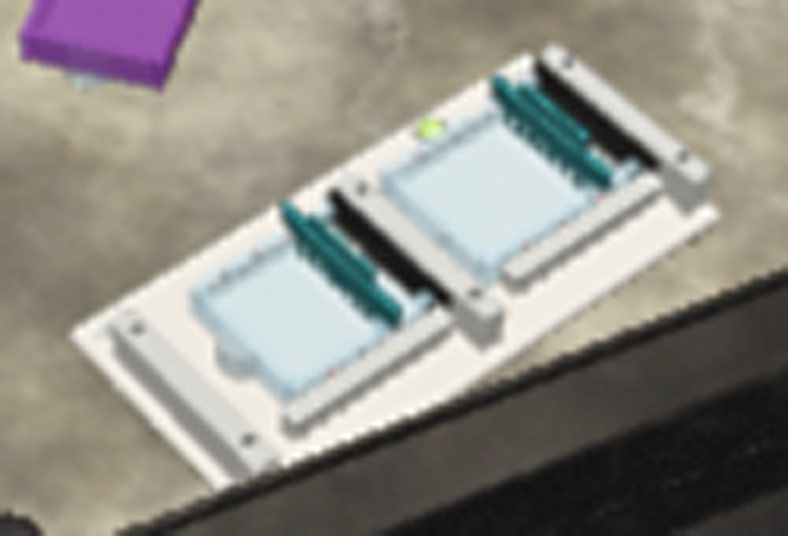

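```bash
cat > m.py <<'E'
from h import *
def g(x,y,s,ox,oy): return ox+(x+.5)/s-.5, oy+(y+.5)/s-.5
z=np.load("pics/top0.npz");p=z['p'].astype(np.float32)
# platform: white mask on x8 upsampled
s=8;ox,oy=195,150
a=cv2.resize(p[oy:225,ox:315],None,fx=s,fy=s,interpolation=cv2.INTER_CUBIC)
m=(a.min(2)>165).astype(np.uint8)
m=cv2.morphologyEx(m,cv2.MORPH_CLOSE,np.ones((41,41)))
cs,_=cv2.findContours(m,0,1); c=max(cs,key=cv2.contourArea)[:,0].astype(float)
P=np.array([onz("top",*g(x,y,s,ox,oy),.012)[:2] for x,y in c])
r=cv2.minAreaRect(P.astype(np.float32)*1000);print(r)
box=cv2.boxPoints(r)/1000;print(box)
L=[]
for i in range(4):
    A,B=box[i],box[(i+1)%4];d=(B-A)/np.linalg.norm(B-A);n=np.array([-d[1],d[0]])
    k=(abs((P-A)@n)<.006)&((P-A)@d>.015)&((B-P)@d>.015)
    q=P[k];vx,vy,x0,y0=cv2.fitLine(q.astype(np.float32),cv2.DIST_HUBER,0,.001,.001).ravel();L.append((vx,vy,x0,y0));print(i,k.sum(),np.degrees(np.arctan2(vy,vx)),x0,y0)
C=[]
for i in range(4):
    a1,b1=L[i],L[(i+1)%4]
    t=np.linalg.solve(np.array([[a1[0],-b1[0]],[a1[1],-b1[1]]]),np.array([b1[2]-a1[2],b1[3]-a1[3]]));C.append([a1[2]+t[0]*a1[0],a1[3]+t[0]*a1[1]])
C=np.array(C);print(C,[np.linalg.norm(C[i]-C[i-1]) for i in range(4)],C.mean(0))
# wedge
s=8;ox,oy=340,180
a=cv2.resize(p[oy:245,ox:440],None,fx=s,fy=s,interpolation=cv2.INTER_CUBIC)
m=((a[:,:,0]-a[:,:,2])>110).astype(np.uint8)
cs,_=cv2.findContours(m,0,1); c=max(cs,key=cv2.contourArea)[:,0].astype(float)
Q=np.array([onz("top",*g(x,y,s,ox,oy),.02)[:2] for x,y in c])
for row in range(60,470,20):
    k=abs(c[:,1]-row)<1
    if k.any():
        q=[onz("top",*g(x,row,s,ox,oy),.02)[:2] for x in (c[k][:,0].min(),c[k][:,0].max())]
        print(row,np.round(1000*np.array(q),1).tolist(), 'w',round(1000*np.linalg.norm(q[0]-q[1]),1), 'z40',np.round(1000*onz("top",*g(c[k][:,0].max(),row,s,ox,oy),.04)[:2],1))
print('rows',c[:,1].min(),c[:,1].max())
D=z['d']
print('depth heights', [round(pts("top",u,v,D)[2]*1000,1) for u,v in((387,230),(388,205),(391,193),(230,192),(300,190))])
E
python3 m.py
```

```text
((610.3192138671875, 63.399627685546875), (120.28012084960938, 249.35533142089844), 7.905825614929199)
[[ 0.53360194  0.17862032]
 [ 0.5678995  -0.06836502]
 [ 0.6870365  -0.05182108]
 [ 0.65273887  0.19516428]]
0 676 -82.12525 0.55122435 0.05515463
1 272 7.4494452 0.6271959 -0.05863351
2 666 -82.214 0.66496044 0.09385112
3 274 8.369357 0.5939785 0.18645424
[[ 0.5680326  -0.06636941]
 [ 0.6847807  -0.05110401]
 [ 0.6511484   0.19486511]
 [ 0.5342788   0.17767118]] [np.float32(0.2463638), np.float32(0.117741875), np.float32(0.24825782), np.float32(0.11812759)] [0.60956013 0.06376572]Traceback (most recent call last):
  File "m.py", line 28, in <module>
    Q=np.array([onz("top",*g(x,y,s,ox,oy),.02)[:2] for x,y in c])
                ~~~^^^^^^^^^^^^^^^^^^^^^^^^^^^
  File "h.py", line 10, in onz
    o,d=ray(n,u,v); return o+d*(z-o[2])/d[2]
        ~~~^^^^^^^
  File "h.py", line 6, in ray
    c=cal(n); f=210/np.tan(np.radians(c["vertical_fov"])/2)
  File "h.py", line 4, in cal
    c=bot.get_calibration(n); return c
ValueError: time passes only in moves, steps and waits
```

```bash
sed -i 's/^def cal(n):/_C={}\ndef cal(n):/; s/    c=bot.get_calibration(n); return c/    if n not in _C: _C[n]=bot.get_calibration(n)\n    return _C[n]/' h.py; python3 m.py | tail -30
```

```text
[ 0.65273887  0.19516428]]
0 676 -82.12525 0.55122435 0.05515463
1 272 7.4494452 0.6271959 -0.05863351
2 666 -82.214 0.66496044 0.09385112
3 274 8.369357 0.5939785 0.18645424
[[ 0.5680326  -0.06636941]
 [ 0.6847807  -0.05110401]
 [ 0.6511484   0.19486511]
 [ 0.5342788   0.17767118]] [np.float32(0.2463638), np.float32(0.117741875), np.float32(0.24825782), np.float32(0.11812759)] [0.60956013 0.06376572]
80 [[598.4, -276.1], [598.3, -287.9]] w 11.8 z40 [ 595.1 -282.2]
100 [[592.0, -272.6], [591.8, -288.3]] w 15.6 z40 [ 588.7 -282.6]
120 [[585.5, -270.7], [585.3, -287.6]] w 16.9 z40 [ 582.4 -281.9]
140 [[579.1, -268.5], [578.9, -286.7]] w 18.2 z40 [ 576.1 -281. ]
160 [[572.7, -266.6], [572.4, -285.8]] w 19.1 z40 [ 569.8 -280.1]
180 [[566.3, -264.4], [566.0, -285.1]] w 20.7 z40 [ 563.5 -279.5]
200 [[559.9, -262.3], [559.6, -284.8]] w 22.6 z40 [ 557.2 -279.2]
220 [[553.5, -260.1], [553.2, -283.6]] w 23.5 z40 [ 550.9 -278. ]
240 [[547.1, -258.2], [546.8, -282.6]] w 24.5 z40 [ 544.7 -277.1]
260 [[540.8, -256.0], [540.4, -281.7]] w 25.7 z40 [ 538.4 -276.1]
280 [[534.4, -254.1], [534.1, -281.1]] w 27.0 z40 [ 532.2 -275.5]
300 [[528.1, -251.6], [527.7, -280.5]] w 28.8 z40 [ 526.  -274.9]
320 [[521.7, -250.1], [521.3, -278.9]] w 28.8 z40 [ 519.7 -273.4]
340 [[515.4, -247.9], [515.0, -278.3]] w 30.4 z40 [ 513.5 -272.8]
360 [[509.0, -251.1], [508.6, -282.1]] w 31.0 z40 [ 507.3 -276.5]
380 [[502.7, -251.2], [502.3, -281.8]] w 30.6 z40 [ 501.1 -276.3]
400 [[496.4, -250.3], [496.0, -280.6]] w 30.3 z40 [ 494.9 -275. ]
420 [[490.1, -250.0], [489.7, -279.7]] w 29.6 z40 [ 488.7 -274.1]
440 [[483.8, -249.7], [483.4, -278.7]] w 29.0 z40 [ 482.5 -273.2]
rows 71.0 453.0
depth heights [np.float64(38.6), np.float64(21.2), np.float64(19.1), np.float64(18.5), np.float64(37.8)]
```

```bash
cat > k.py <<'E'
from h import *
from scipy.spatial.transform import Rotation as Ro
s=bot.state(); R=Ro.from_rotvec(s['tcp_rot']).as_matrix(); p=s['tcp_pos']
print('t',s['t'],'p',np.round(p*1000,1),'F',np.round(s['contact_force'],1),'w',round(s['width']*1000,1)); print('toolx yaw',round(np.degrees(np.arctan2(R[1,0],R[0,0])),2),'z',np.round(R[:,2],4),'q',np.round(s['qpos'],2))
O=np.array([606.6,63.4]);a=np.radians(7.85);Rp=np.array([[np.cos(a),-np.sin(a)],[np.sin(a),np.cos(a)]])
print('tcp in platform',np.round(Rp.T@(p[:2]*1000-O),1))
def to(x,y,z): # mm world target -> tool delta
    print('to',x,y,z,'tool delta',np.round(R.T@(np.array([x,y,z])-p*1000),1))
def plat(x,y,z): w=O+Rp@np.array([x,y]); to(round(w[0],1),round(w[1],1),z+12)
E
python3 - <<'E'
from k import *
to(496.5,-264.3,150);to(496.5,-264.3,8)
for u,v in((284,262),(248,262),(266,245),(266,282),(328,250)): print(onz("top",u,v,.0)[:2])
E
```

```text
t 0.1 p [ 277.  -587.2  185.5] F [-0.8  0.   0.5] w 93.0
toolx yaw 25.26 z [-0.001  0.002 -1.   ] q [ 1.1   0.62 -0.01  1.42  0.01  1.1  -0.04]
tcp in platform [-415.4 -599.5]
to 496.5 -264.3 150 tool delta [ 336.3 -198.3   36. ]
to 496.5 -264.3 8 tool delta [ 336.3 -198.   178. ]
[ 0.41775502 -0.00883148]
[0.418928   0.08327055]
[0.46160479 0.03687262]
[0.36802208 0.03760085]
[ 0.44678331 -0.12211638]
```

>>> step_arm(
  commands="0 0 0 30 -18 0 0.3;0 0 0 30 -18 0 0.3;0 0 0 30 -18 0 0.3;0 0 0 30 -18 0 0.3;0 0 0 30 -18 0 0.3;0 0 0 30 -18 0 0.3;0 0 0 30 -18 0 0.3;0 0 0 30 -18 0 0.3",
)

```text
t: 0.77
tcp_pos: [0.4333, -0.3535, 0.1862]
tcp_rot: [-3.065, -0.687, 0.001]
contact_force: [-0.6, -1.4, 0.4]
width: 0.065
```

>>> step_arm(
  commands="0 0 0.1145 24 -13.5 0 0.3;0 0 0.1145 0 0 0 0.3;0 0 0.1145 0 0 0 0.3;0 0 0.1145 0 0 0 0.3;0 0 0.1145 0 0 0 0.3;0 0 0 0 0 0 0.3;0 0 0 0 0 0 0.3",
)

```text
t: 1.35
tcp_pos: [0.4487, -0.3324, 0.1862]
tcp_rot: [-3.135, 0.202, 0.002]
contact_force: [0.2, -0.3, -0.2]
width: 0.065
```

```bash
python3 - <<'E'
from k import *
to(496.5,-264.3,100);to(496.5,-264.3,8)
E
```

```text
t 1.35 p [ 448.7 -332.4  186.2] F [ 0.2 -0.3 -0.2] w 65.0
toolx yaw -7.36 z [-1.e-03  4.e-04 -1.e+00] q [ 0.52  0.47  0.11  1.7  -0.06  0.98 -1.04]
tcp in platform [-210.5 -370.5]
to 496.5 -264.3 100 tool delta [ 38.8 -73.6  86.2]
to 496.5 -264.3 8 tool delta [ 38.9 -73.6 178.2]
```

>>> step_arm(
  commands="0 0 0 9.7 -18.4 22 0.3;0 0 0 9.7 -18.4 22 0.3;0 0 0 9.7 -18.4 22 0.3;0 0 0.002 9.7 -18.4 22 0.3;0 0 0 0 0 22 0.3;0 0 0 0 0 0 0.3;0 0 0 0 0 0 0.3",
)

```text
t: 1.93
tcp_pos: [0.496, -0.2649, 0.0758]
tcp_rot: [-3.134, 0.208, 0.004]
contact_force: [-0.3, -0.3, 0.6]
width: 0.0653
```

```bash
python3 - <<'E'
from k import *
to(496.5,-264.3,8)
for n in("scene","top"):
    p,d=bot.camera(n); cv2.imwrite(f"pics/{n}1.png",p[:,:,::-1])
    c=(340,180,440,245) if n=="top" else (110,200,240,300)
    cv2.imwrite(f"pics/{n}1c.png",cv2.resize(p[c[1]:c[3],c[0]:c[2]],None,fx=6,fy=6,interpolation=cv2.INTER_CUBIC)[:,:,::-1])
E
```

```text
t 1.9333 p [ 496.  -264.9   75.8] F [-0.3 -0.3  0.6] w 65.3
toolx yaw -7.58 z [-0.0027  0.001  -1.    ] q [ 0.39  0.61  0.09  1.81 -0.08  0.73 -1.18]
tcp in platform [-154.4 -310.1]
to 496.5 -264.3 8 tool delta [ 0.6 -0.6 67.8]
```

View pics/scene1c.png

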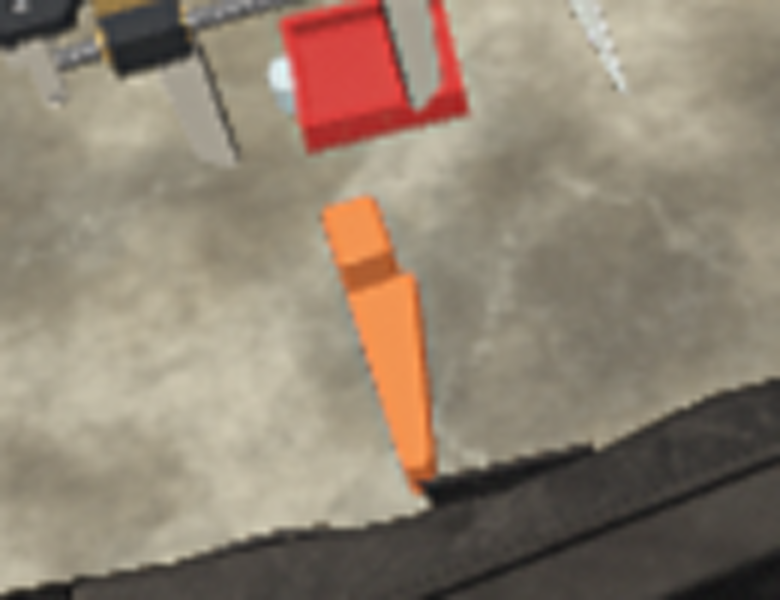

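View pics/top1.png

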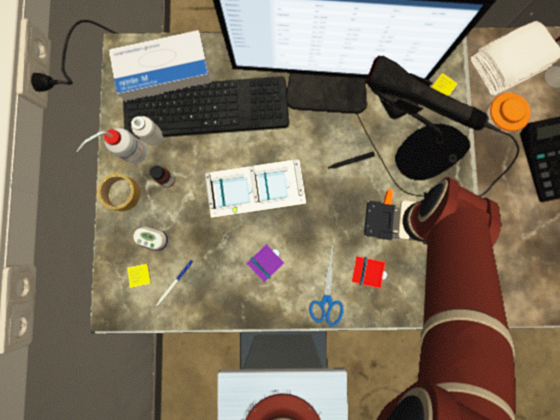

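```bash
python3 - <<'E'
from k import *
print(proj("scene",p),proj("scene",[.4965,-.2643,.04]),proj("top",p), proj("top",[.4965,-.2643,.04]))
E
```

```text
t 2.0333 p [ 497.2 -266.6   77.8] F [-0.1 -0.3 -0.3] w 65.0
toolx yaw -7.72 z [ 0.0017 -0.0016 -1.    ] q [ 0.39  0.61  0.09  1.81 -0.08  0.73 -1.18]
tcp in platform [-153.4 -312. ]
(np.float64(164.47880130583837), np.float64(227.69507396027868)) (np.float64(168.34515257780106), np.float64(236.91527906432052)) (np.float64(391.84501358140665), np.float64(227.6989756175497)) (np.float64(386.69484716255084), np.float64(228.96707162814454))
```

```bash
python3 - <<'E'
from k import *
pic,D=bot.camera("scene")
for n,(cx,cy) in dict(L=(215,150),L2=(225,157),L3=(190,90),R=(422,98),R2=(418,60),hand=(355,225),red=(360,60),red2=(300,70)).items():
    u,v=110+cx/6,200+cy/6
    print(n,round(u),round(v),np.round(1000*pts("scene",u,v,D),1), pic[int(v),int(u)])
for i in range(4): s=bot.state(); print(s['t'],s['tcp_pos'])
E
```

```text
t 2.0333 p [ 497.2 -266.6   77.8] F [-0.1 -0.3 -0.3] w 65.0
toolx yaw -7.72 z [ 0.0017 -0.0016 -1.    ] q [ 0.39  0.61  0.09  1.81 -0.08  0.73 -1.18]
tcp in platform [-153.4 -312. ]
L 146 225 [ 503.3 -304.7  118.2] [166 160 146]
L2 148 226 [ 503.7 -302.2  112.9] [168 161 148]
L3 142 215 [ 503.5 -305.8  153.7] [165 158 145]
R 180 216 [ 514.1 -227.4  112.6] [166 159 145]
R2 180 210 [ 512.7 -225.   131.9] [165 159 146]
hand 169 238 [ 500.1 -263.4   41.1] [242 148  82]
red 170 210 [ 383.6 -222.9    2.9] [215  70  67]
red2 160 212 [ 3.731e+02 -2.476e+02  2.000e-01] [209  59  56]
2.0833 [ 0.49741926 -0.26673469  0.0781237 ]
2.0833 [ 0.49741926 -0.26673469  0.0781237 ]
2.0833 [ 0.49741926 -0.26673469  0.0781237 ]
2.0833 [ 0.49741926 -0.26673469  0.0781237 ]
```

```bash
python3 - <<'E'
from k import *
pic,D=bot.camera("scene")
for z in(.078,.09,.1,.11,.12): print(z,proj("scene",[.5035,-.303,z]),proj("scene",[.513,-.226,z]))
cv2.imwrite("pics/s2.png",cv2.resize(pic[195:245,130:200],None,fx=11,fy=11,interpolation=cv2.INTER_NEAREST)[:,:,::-1])
E
```

```text
t 2.0833 p [ 497.4 -266.7   78.1] F [ 1.  -1.1 -0.1] w 64.8
toolx yaw -7.74 z [ 0.0024 -0.0019 -1.    ] q [ 0.39  0.61  0.09  1.81 -0.08  0.73 -1.18]
tcp in platform [-153.2 -312.1]
0.078 (np.float64(150.5544741419567), np.float64(235.7475347457296)) (np.float64(183.2027066544669), np.float64(225.27158765534998))
0.09 (np.float64(149.39964245278452), np.float64(232.53773536530372)) (np.float64(182.36105676334918), np.float64(222.02989406187777))
0.1 (np.float64(148.42112428237627), np.float64(229.81799096743086)) (np.float64(181.64813278831667), np.float64(219.28400042262763))
0.11 (np.float64(147.42755511867227), np.float64(227.05641305441603)) (np.float64(180.92445630093417), np.float64(216.4966924723124))
0.12 (np.float64(146.4185850119685), np.float64(224.25202895781436)) (np.float64(180.1897821943656), np.float64(213.66702615893533))
```

View pics/s2.png

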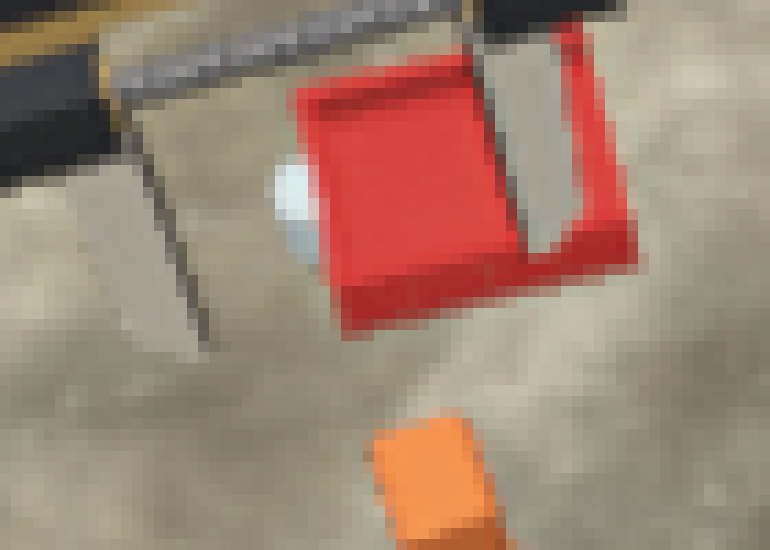

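>>> step_arm(
  commands="0 0 0 0 -1.5 15 0.3;0 0 0 0 0 15 0.3;0 0 0 0 0 10 0.3;0 0 0 0 0 0 0.3;0 0 0 0 0 0 0.3",
)

```text
t: 2.55
tcp_pos: [0.4972, -0.2639, 0.0369]
tcp_rot: [3.134, -0.211, 0.0]
contact_force: [0.6, -0.5, 0.3]
width: 0.0648
```

```bash
python3 - <<'E'
from k import *
pic,D=bot.camera("scene")
cv2.imwrite("pics/s3.png",cv2.resize(pic[195:265,130:200],None,fx=8,fy=8,interpolation=cv2.INTER_NEAREST)[:,:,::-1])
E
```

```text
t 2.55 p [ 497.2 -263.9   36.9] F [ 0.6 -0.5  0.3] w 64.8
toolx yaw -7.69 z [ 1.e-04 -2.e-04 -1.e+00] q [ 0.4   0.67  0.08  1.84 -0.09  0.64 -1.17]
tcp in platform [-153.1 -309.2]
```

View pics/s3.png

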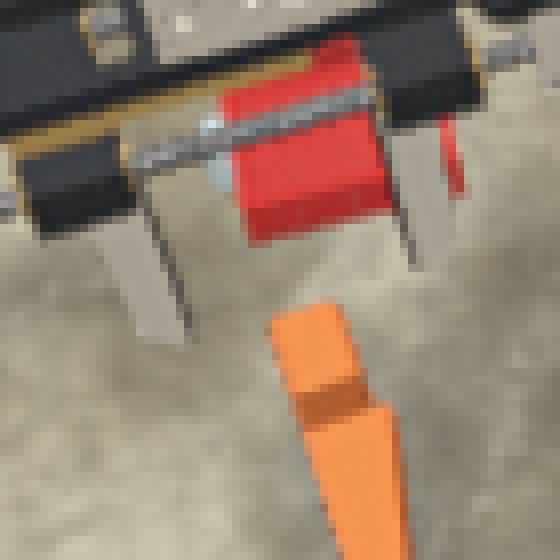

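```bash
python3 - <<'E'
from k import *
pic,D=bot.camera("scene")
for cx,cy in((155,335),(175,335),(140,270),(425,262),(425,200),(430,140),(80,200),(310,340),(240,480)):
    u,v=130+cx/8,195+cy/8
    print(cx,cy,np.round(1000*pts("scene",u,v,D),1), D[int(v),int(u)])
w=.0325
e=np.array([.991,-.134,0]);n=np.array([.134,.991,0])
for zz in (0,.03): 
  for sgn in(-1,1): print(zz,sgn,[ (round((a-130)*8),round((b-195)*8)) for a,b in [proj("scene",p+sgn*n*w+e*.0075+[0,0,zz])]])
E
```

```text
t 2.6 p [ 497.7 -264.    37.3] F [-0.3 -0.8  0.7] w 64.9
toolx yaw -7.68 z [ 1.2e-03 -7.0e-04 -1.0e+00] q [ 0.4   0.67  0.08  1.84 -0.09  0.64 -1.17]
tcp in platform [-152.6 -309.5]
155 335 [ 502.8 -306.3   75.1] 1.009828
175 335 [ 506.4 -301.3   75.9] 1.0086877
140 270 [ 504.4 -304.2  105.6] 0.98647606
425 262 [ 516.  -228.3   73.3] 1.0288996
425 200 [ 513.1 -223.1   95.7] 1.0152531
430 140 [ 517.5 -218.4  124.1] 0.99276567
80 200 [ 527.5 -314.6  166.9] 0.923572
310 340 [ 498.1 -264.    39.3] 1.053274
240 480 [ 504.8 -297.5   -1.2] 1.0692141
0 -1 [(210, 395)]
0 1 [(422, 328)]
0.03 -1 [(188, 334)]
0.03 1 [(406, 266)]
```

>>> step_arm(
  commands="0 0 0 0 0 8 0.3;0 0 0 0 0 8 0.3;0 0 0 0 0 7 0.3;0 0 0 0 0 0 0.3;0 0 0 0 0 0 0.3",
)

```text
t: 3.07
tcp_pos: [0.4967, -0.263, 0.0128]
tcp_rot: [-3.134, 0.21, 0.002]
contact_force: [-0.2, 0.2, 0.5]
width: 0.0649
```

```bash
python3 - <<'E'
from k import *
pic,D=bot.camera("scene")
cv2.imwrite("pics/s4.png",cv2.resize(pic[195:265,130:200],None,fx=8,fy=8,interpolation=cv2.INTER_NEAREST)[:,:,::-1])
E
```

```text
t 3.0667 p [ 496.7 -263.    12.8] F [-0.2  0.2  0.5] w 64.9
toolx yaw -7.65 z [-1.5e-03  8.0e-04 -1.0e+00] q [ 0.4   0.71  0.08  1.85 -0.09  0.59 -1.17]
tcp in platform [-153.5 -308.4]
```

View pics/s4.png

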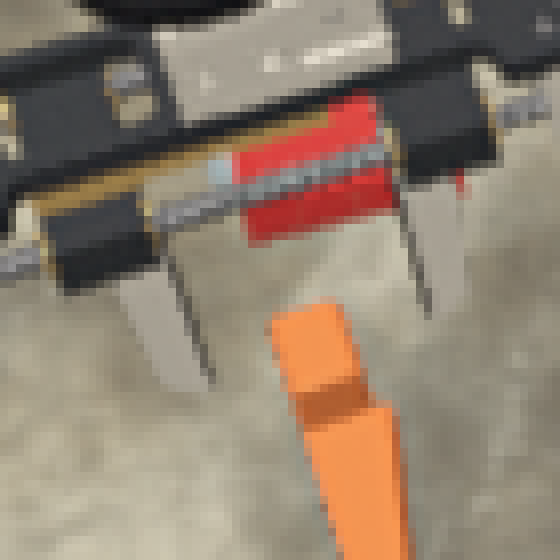

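>>> step_arm(
  commands="0 0 0 0 0 4 0.3;0 0 0 0 0 4 0.3;0 0 0 0 0 2 0.3;0 0 0 0 0 0 0.3;0 0 0 0 0 0 0.3",
)

```text
t: 3.53
tcp_pos: [0.4971, -0.2633, 0.0034]
tcp_rot: [-3.134, 0.21, 0.0]
contact_force: [-0.1, -0.1, -0.1]
width: 0.0654
```

>>> step_arm(
  commands="0 0 0 0 0 2 0.3;0 0 0 0 0 0 0.3;0 0 0 0 0 2 0.3;0 0 0 0 0 0 0.3",
)

```text
t: 3.87
tcp_pos: [0.4971, -0.2633, -0.0007]
tcp_rot: [-3.134, 0.21, 0.001]
contact_force: [0.1, -0.5, -0.3]
width: 0.0648
```

>>> step_arm(
  commands="0 0 0 0 0 2 0.3;0 0 0 0 0 0 0.3;0 0 0 0 0 2 0.3;0 0 0 0 0 0 0.3",
)

```text
t: 4.2
tcp_pos: [0.497, -0.2633, -0.0048]
tcp_rot: [-3.134, 0.21, 0.001]
contact_force: [-0.7, 0.4, -0.1]
width: 0.065
```

```bash
python3 - <<'E'
from k import *
pic,D=bot.camera("scene")
cv2.imwrite("pics/s5.png",cv2.resize(pic[195:265,130:200],None,fx=8,fy=8,interpolation=cv2.INTER_NEAREST)[:,:,::-1])
pic,D=bot.camera("top")
cv2.imwrite("pics/t5.png",cv2.resize(pic[160:260,340:480],None,fx=5.5,fy=5.5,interpolation=cv2.INTER_NEAREST)[:,:,::-1])
E
```

```text
t 4.2 p [ 497.  -263.3   -4.8] F [-0.7  0.4 -0.1] w 65.0
toolx yaw -7.65 z [-5.e-04  3.e-04 -1.e+00] q [ 0.4   0.74  0.07  1.86 -0.1   0.55 -1.17]
tcp in platform [-153.1 -308.6]
```

View pics/s5.png

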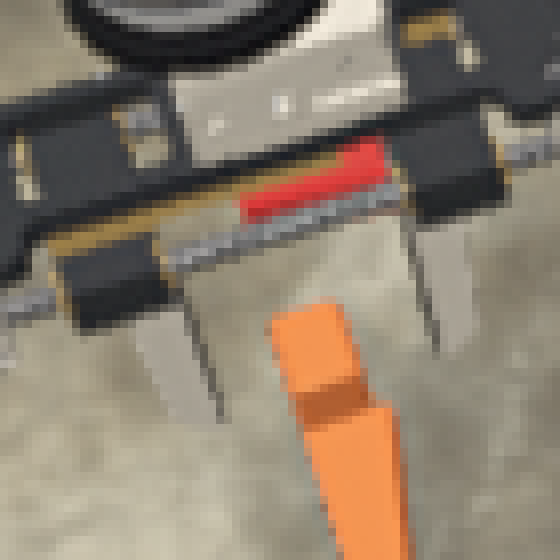

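View pics/t5.png

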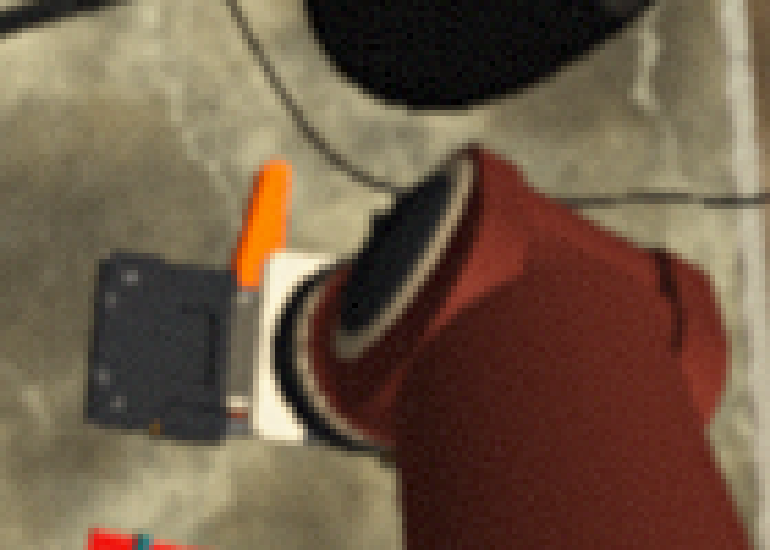

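```bash
python3 - <<'E'
from k import *
pic,D=bot.camera("scene")
for cx,cy in((195,405),(210,412),(205,380),(445,340),(455,345),(455,300),(310,330)):
    u,v=130+cx/8,195+cy/8
    print(cx,cy,np.round(1000*pts("scene",u,v,D),1))
for x in(.5,.505,.51):
  for (cx,cy) in((222,420),(438,355)):
    o,d=ray("scene",130+cx/8-.5,195+cy/8-.5); s=(x+(.004 if cx>300 else -.004)-o[0])/d[0]; print(x,np.round(1000*(o+s*d),1))
E
```

```text
t 4.3 p [ 497.1 -263.3   -4.6] F [ 0.  -0.1 -0.5] w 65.1
toolx yaw -7.66 z [-3.e-04  2.e-04 -1.e+00] q [ 0.4   0.74  0.07  1.86 -0.1   0.55 -1.17]
tcp in platform [-153.1 -308.7]
195 405 [ 506.2 -302.7   42.7]
210 412 [ 502.8 -299.    32.5]
205 380 [ 504.2 -297.4   49. ]
445 340 [ 514.  -228.    33.2]
455 345 [ 514.2 -225.5   29.2]
455 300 [ 514.3 -222.1   49.4]
310 330 [ 495.3 -262.7   40.3]
0.5 [ 496.  -296.5   20.8]
0.5 [ 504.  -230.1   17.7]
0.505 [ 501. -297.   27.]
0.505 [ 509.  -231.1   24.1]
0.51 [ 506.  -297.5   33.3]
0.51 [ 514.  -232.    30.4]
```

>>> step_arm(
  commands="0 0 0 0 0 4 0.3;0 0 0 0 0 3 0.3;0 0 0 0 0 3 0.3;0 0 0 0 0 0 0.3;0 0 0 0 0 0 0.3",
)

```text
t: 4.77
tcp_pos: [0.497, -0.2633, -0.0148]
tcp_rot: [-3.134, 0.21, 0.001]
contact_force: [-0.3, -0.2, 1.3]
width: 0.065
```

>>> step_arm(
  commands="0 0 0 0 0 2 0.3;0 0 0 0 0 2 0.3;0 0 0 0 0 0 0.3",
)

```text
t: 5.02
tcp_pos: [0.497, -0.2633, -0.0188]
tcp_rot: [-3.134, 0.21, 0.001]
contact_force: [0.2, -0.6, -0.0]
width: 0.0655
```

```bash
python3 - <<'E'
from k import *
pic,D=bot.camera("scene")
cv2.imwrite("pics/s6.png",cv2.resize(pic[195:265,130:200],None,fx=8,fy=8,interpolation=cv2.INTER_NEAREST)[:,:,::-1])
E
```

```text
t 5.0167 p [ 497.  -263.3  -18.8] F [ 0.2 -0.6 -0. ] w 65.5
toolx yaw -7.66 z [-6.e-04  3.e-04 -1.e+00] q [ 0.4   0.76  0.07  1.87 -0.1   0.52 -1.16]
tcp in platform [-153.2 -308.6]
```

View pics/s6.png

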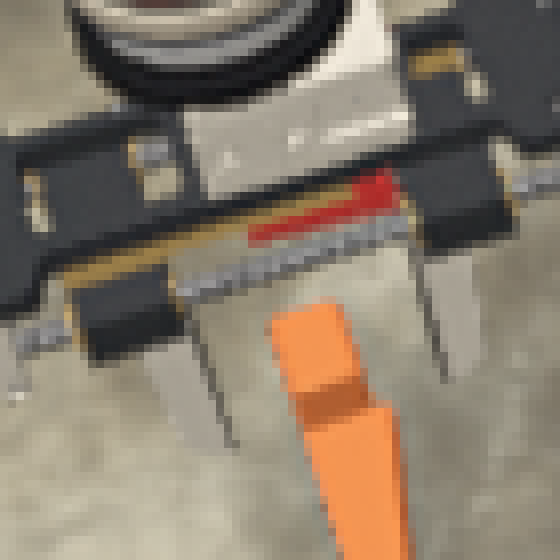

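>>> step_arm(
  commands="0 0 0 0 0 2 0.3;0 0 0 0 0 2 0.3;0 0 0 0 0 0 0.6;0 0 0 0 0 0 0.7;0 0 0 0 0 0 0.8;0 0 0 0 0 0 0.9;0 0 0 0 0 0 0.9;0 0 0 0 0 0 0.9",
  grip_force=30,
)

```text
t: 5.73
tcp_pos: [0.4973, -0.2634, -0.0224]
tcp_rot: [3.135, -0.21, 0.0]
contact_force: [1.0, 0.4, -0.3]
width: 0.0295
```

```bash
python3 - <<'E'
from k import *
pic,D=bot.camera("scene")
cv2.imwrite("pics/s7.png",cv2.resize(pic[195:265,130:200],None,fx=8,fy=8,interpolation=cv2.INTER_NEAREST)[:,:,::-1])
E
```

```text
t 5.7333 p [ 497.3 -263.4  -22.4] F [ 1.   0.4 -0.3] w 29.5
toolx yaw -7.65 z [ 1.e-04 -0.e+00 -1.e+00] q [ 0.4   0.76  0.07  1.87 -0.1   0.51 -1.16]
tcp in platform [-152.9 -308.8]
```

View pics/s7.png

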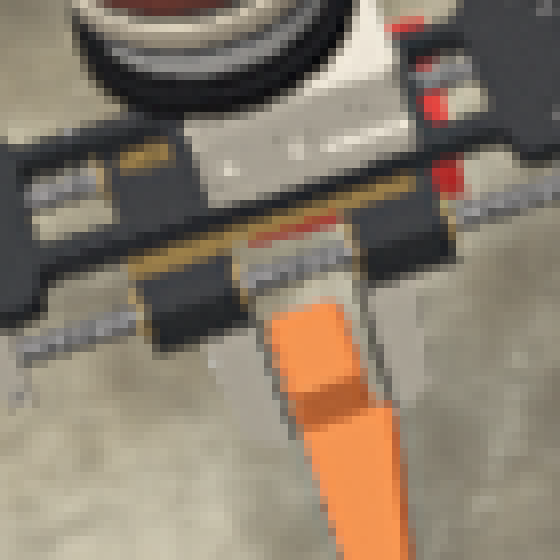

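Still closing and well centred on the handle (fingers at columns 265 and 365 beside the orange block).

>>> step_arm(
  commands="0 0 0 0 0 0 1;0 0 0 0 0 0 1;0 0 0 0 0 0 1;0 0 0 0 0 0 1;0 0 0 0 0 0 1",
)

```text
t: 6.2
tcp_pos: [0.4972, -0.2635, -0.0224]
tcp_rot: [3.134, -0.21, 0.0]
contact_force: [-1.1, -0.3, 0.8]
width: 0.0217
```

```bash
python3 - <<'E'
from k import *
E
```

```text
t 6.2 p [ 497.2 -263.5  -22.4] F [-1.1 -0.3  0.8] w 21.7
toolx yaw -7.67 z [ 1.e-04 -1.e-04 -1.e+00] q [ 0.4   0.76  0.07  1.87 -0.1   0.51 -1.16]
tcp in platform [-153.  -308.9]
```

>>> step_arm(
  commands="0 0 0 0 0 -8 1;0 0 0 0 0 -20 1;0 0 0 0 0 -25 1;0 0 -0.068 0 0 -17 1;0 0 -0.068 0 0 0 1;0 0 -0.068 0 0 0 1;0 0 -0.067 0 0 0 1;0 0 0 0 0 0 1",
)

```text
t: 6.87
tcp_pos: [0.497, -0.2633, 0.0481]
tcp_rot: [-3.134, -0.217, -0.0]
contact_force: [0.5, -0.1, -1.6]
width: 0.0217
```

```bash
python3 - <<'E'
from k import *
plat(-165,-94.5,36)
E
```

```text
t 6.8667 p [ 497.  -263.3   48.1] F [ 0.5 -0.1 -1.6] w 21.7
toolx yaw 7.93 z [ 2.e-04  3.e-04 -1.e+00] q [ 0.44  0.65  0.01  1.83 -0.01  0.66 -0.98]
tcp in platform [-153.2 -308.7]
to 456.1 -52.8 48 tool delta [-1.150e+01 -2.141e+02  1.000e-01]
```

>>> step_arm(
  commands="0 0 0 -1.5 -20 0 1;0 0 0 -1.5 -30 0 1;0 0 0 -1.5 -30 0 1;0 0 0 -1.5 -30 0 1;0 0 0 -1.5 -30 0 1;0 0 0 -1.5 -30 0 1;0 0 0 -1.5 -25 0 1;0 0 0 -1 -19 0 1",
)

```text
t: 7.53
tcp_pos: [0.4557, -0.0501, 0.0478]
tcp_rot: [-3.133, -0.217, 0.001]
contact_force: [1.3, -0.2, -1.0]
width: 0.022
```

>>> step_arm(
  commands="0 0 0 0 0 0 1;0 0 0 0 0 0 1",
)

```text
t: 7.7
tcp_pos: [0.4566, -0.052, 0.0478]
tcp_rot: [-3.134, -0.218, -0.0]
contact_force: [-0.4, -0.4, -1.6]
width: 0.0216
```

```bash
python3 - <<'E'
from k import *
plat(-157,-94,-10)
for n in("scene","top"):
    pc,d=bot.camera(n); np.savez(f"pics/{n}8.npz",p=pc,d=d)
    c=(195,140,345,250) if n=="top" else (190,150,340,260)
    cv2.imwrite(f"pics/{n}8.png",cv2.resize(pc[c[1]:c[3],c[0]:c[2]],None,fx=5.3,fy=5.3,interpolation=cv2.INTER_CUBIC)[:,:,::-1])
E
```

```text
t 7.7 p [456.6 -52.   47.8] F [-0.4 -0.4 -1.6] w 21.6
toolx yaw 7.95 z [ 2.e-04  1.e-04 -1.e+00] q [ 0.04  0.54  0.04  2.11 -0.05  0.49 -1.32]
tcp in platform [-164.3  -93.9]
to 463.9 -51.2 2 tool delta [ 7.3  0.2 45.8]
```

View pics/scene8.png

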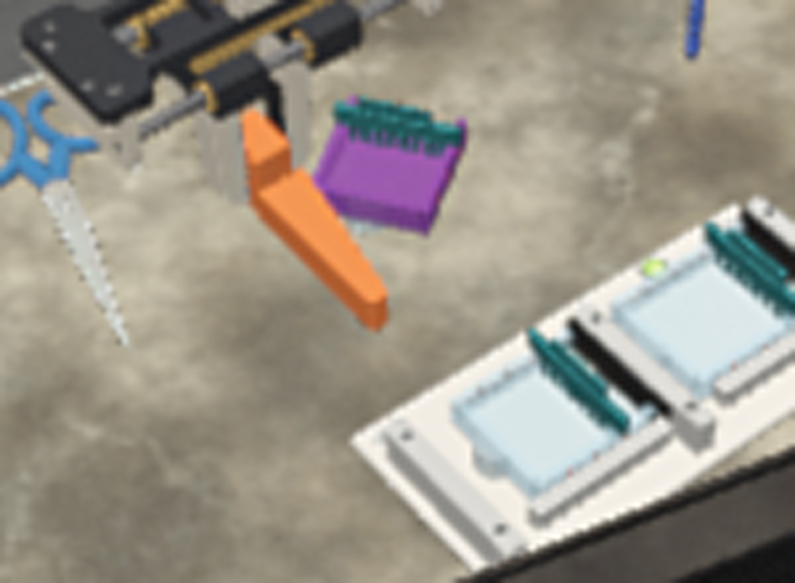

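View pics/top8.png

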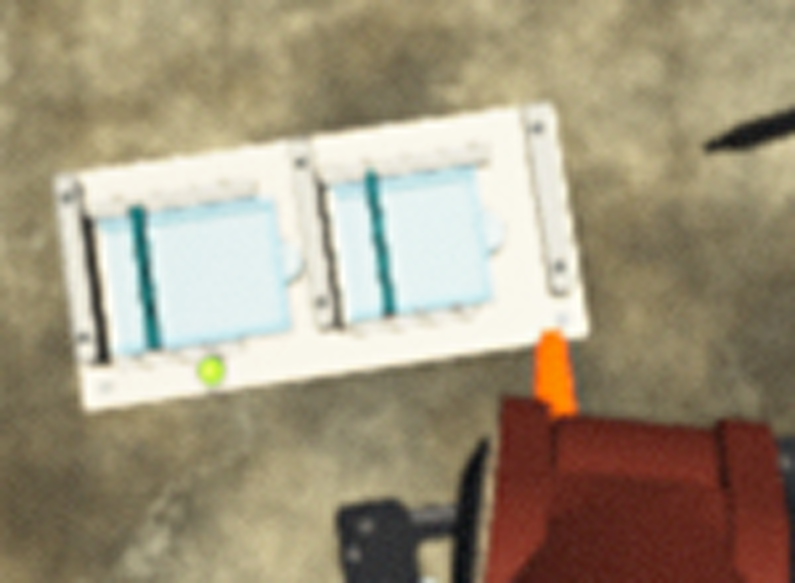

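```bash
cat > n.py <<'E'
from k import *
def meas(pc,ztop,box=(270,180,330,235)):
    s=8;x0,y0,x1,y1=box
    a=cv2.resize(pc[y0:y1,x0:x1].astype(np.float32),None,fx=s,fy=s,interpolation=cv2.INTER_CUBIC)
    m=((a[:,:,0]-a[:,:,2])>130)&(a[:,:,0]-a[:,:,1]>70)&(a[:,:,0]>170)
    m=m.astype(np.uint8)
    cs,_=cv2.findContours(m,0,1); c=max(cs,key=cv2.contourArea)[:,0]
    print('rows',c[:,1].min(),c[:,1].max())
    for row in range(c[:,1].min()+2,c[:,1].max(),10):
        k=c[:,1]==row
        if k.sum()>1:
            q=[Rp.T@(onz("top",x0+(x+.5)/s-.5,y0+(row+.5)/s-.5,ztop)[:2]*1000-O) for x in(c[k][:,0].min(),c[k][:,0].max())]
            print(row,np.round(q[0],1),np.round(q[1],1))
E
python3 - <<'E'
from n import *
meas(np.load("pics/top8.npz")['p'],.090)
E
```

```text
t 7.8 p [457.  -54.3  47.8] F [-0.  -0.1 -1.1] w 21.9
toolx yaw 7.73 z [ 8.e-04 -1.e-03 -1.e+00] q [ 0.04  0.54  0.04  2.11 -0.05  0.49 -1.32]
tcp in platform [-164.3  -96.2]
rows 180 307
182 [-60.9 -98. ] [ -62.  -104.7]
192 [-63.7 -96.1] [ -65.3 -106.6]
202 [-66.4 -94.2] [ -68.3 -107. ]
212 [-69.2 -92.8] [ -71.3 -106.9]
222 [-72.1 -92.4] [ -74.4 -107. ]
232 [-75.1 -91.9] [ -77.3 -106.8]
242 [-78.  -91.5] [ -80.4 -106.9]
252 [-80.9 -90.7] [ -83.4 -107.1]
262 [-83.9 -90.3] [ -86.4 -106.9]
272 [-86.8 -89.8] [ -89.3 -106.7]
282 [-90.  -91.1] [ -92.4 -106.9]
292 [-93.6 -95.3] [ -95.4 -107. ]
302 [-96.6 -95.4] [ -98.3 -106.2]
```

```bash
python3 - <<'E'
from k import *
s=5.3
for x,y,z in((527,125,36),(548,280,36),(571,280,36),(550,115,36),(501,235,20),(501,235,28),(296,135,36),(331,325,33),(332,320,36)):
    print(x,y,np.round(Rp.T@(onz("top",195+(x+.5)/s-.5,140+(y+.5)/s-.5,z/1000)[:2]*1000-O),1))
plat(-157,-94,36)
E
```

```text
t 7.8 p [457.  -54.3  47.8] F [-0.  -0.1 -1.1] w 21.9
toolx yaw 7.73 z [ 8.e-04 -1.e-03 -1.e+00] q [ 0.04  0.54  0.04  2.11 -0.05  0.49 -1.32]
tcp in platform [-164.3  -96.2]
527 125 [  46.  -108.4]
548 280 [ -29.8 -106.7]
571 280 [ -31.5 -117.6]
550 115 [  49.2 -120. ]
501 235 [ -2.2 -88.6]
501 235 [ -3.6 -88.3]
296 135 [57.8  1.9]
331 325 [-35.3  -1.5]
332 320 [-33.4  -2.5]
to 463.9 -51.2 48 tool delta [ 7.2 -2.2 -0.2]
```

>>> step_arm(
  commands="0 0 0 7 -2 0 1;0 0 0 0 0 12 1;0 0 0 0 0 15 1;0 0 0 0 0 15 1;0 0 0 0 0 10 1;0 0 0 0 0 3 1;0 0 0 0 0 0 1;0 0 0 0 0 0 1",
)

```text
t: 8.47
tcp_pos: [0.4639, -0.0507, -0.0073]
tcp_rot: [3.134, 0.213, 0.001]
contact_force: [0.3, -0.2, -0.9]
width: 0.0217
```

```bash
python3 - <<'E'
from n import *
for n in("scene","top"):
    pc,d=bot.camera(n); np.savez(f"pics/{n}9.npz",p=pc,d=d)
    c=(195,140,345,250) if n=="top" else (215,190,335,270)
    f=5.3 if n=="top" else 6.6
    cv2.imwrite(f"pics/{n}9.png",cv2.resize(pc[c[1]:c[3],c[0]:c[2]],None,fx=f,fy=f,interpolation=cv2.INTER_CUBIC)[:,:,::-1])
meas(pc,.035)
s=bot.state();print(s['t'],s['tcp_pos'],s['contact_force'])
E
```

```text
t 8.4667 p [463.9 -50.7  -7.3] F [ 0.3 -0.2 -0.9] w 21.7
toolx yaw 7.79 z [ 7.e-04 -2.e-04 -1.e+00] q [ 0.04  0.66  0.03  2.13 -0.05  0.36 -1.32]
tcp in platform [-157.   -93.6]
rows 180 298
182 [-53.6 -97.2] [ -54.4 -102.2]
192 [-56.4 -94.2] [ -57.9 -104.2]
202 [-59.3 -92.2] [ -61.3 -105.2]
212 [-62.3 -91.1] [ -64.5 -105.4]
222 [-65.4 -90.3] [ -67.6 -104.9]
232 [-68.5 -89.5] [ -70.8 -105. ]
242 [-71.6 -89. ] [ -74.  -105.1]
252 [-74.7 -88.5] [ -77.2 -105. ]
262 [-77.8 -88.1] [ -80.4 -105.4]
272 [-81.  -88.2] [ -83.5 -104.9]
282 [-84.5 -90.5] [ -86.7 -104.7]
292 [-87.9 -91.6] [ -89.8 -103.9]
8.5667 [ 0.4639818  -0.050411   -0.00683874] [-0.48949186 -0.87446169 -1.71892344]
```

View pics/scene9.png

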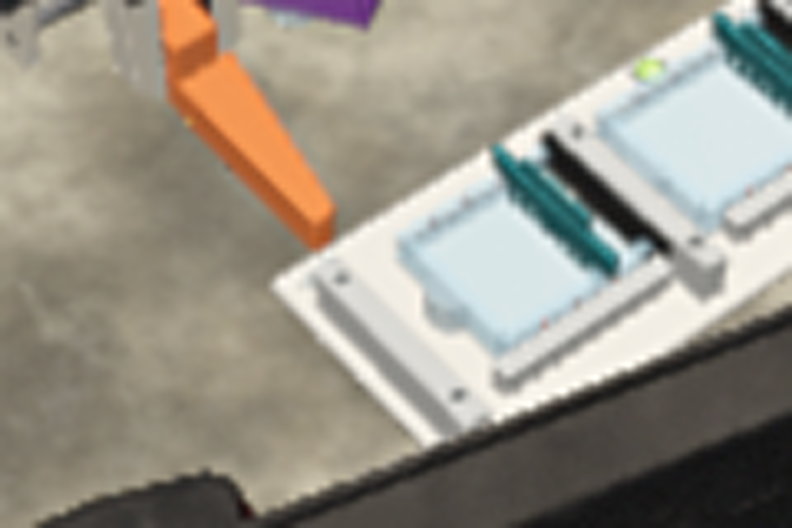

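View pics/top9.png

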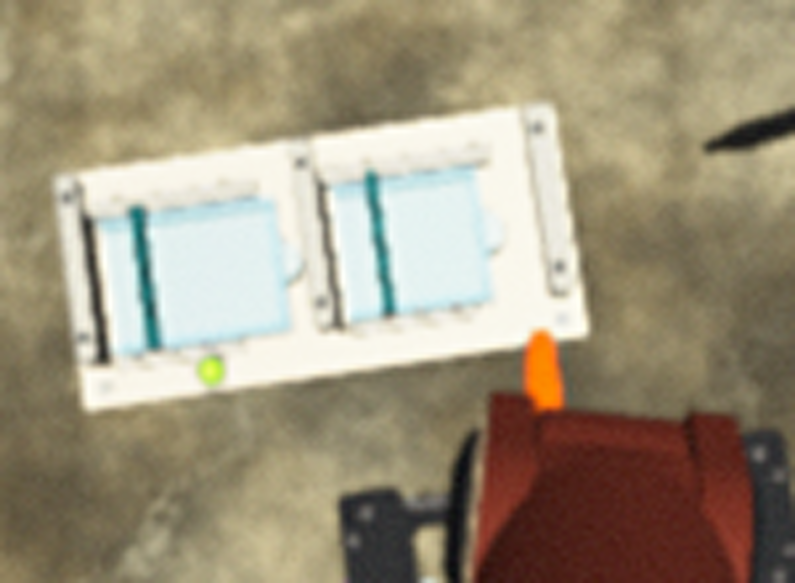

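>>> step_arm(
  commands="0 0 0 6 0 0 1;0 0 0 6 0 0 1;0 0 0 6 0 0 1;0 0 0 6 0 0 1;0 0 0 0 0 0 1;0 0 0 0 0 0 1",
)

```text
t: 9.07
tcp_pos: [0.4874, -0.0465, -0.0074]
tcp_rot: [-3.134, -0.216, -0.001]
contact_force: [0.0, -0.4, -1.4]
width: 0.0213
```

```bash
python3 - <<'E'
from n import *
for n in("scene","top"):
    pc,d=bot.camera(n); np.savez(f"pics/{n}10.npz",p=pc,d=d)
    c=(195,140,345,250) if n=="top" else (215,190,335,270)
    f=5.3 if n=="top" else 6.6
    cv2.imwrite(f"pics/{n}10.png",cv2.resize(pc[c[1]:c[3],c[0]:c[2]],None,fx=f,fy=f,interpolation=cv2.INTER_CUBIC)[:,:,::-1])
meas(pc,.035)
s=bot.state();print(s['t'],s['tcp_pos'],s['contact_force'])
E
```

```text
t 9.0667 p [487.4 -46.5  -7.4] F [ 0.  -0.4 -1.4] w 21.3
toolx yaw 7.89 z [ 3.e-04  1.e-04 -1.e+00] q [ 0.03  0.67  0.04  2.07 -0.06  0.4  -1.33]
tcp in platform [-133.   -92.6]
rows 109 190
111 [-30.7 -96.3] [ -31.6 -102.2]
121 [-33.5 -93.3] [ -34.9 -103. ]
131 [-36.6 -92.8] [ -38.  -102.2]
141 [-39.7 -92.4] [ -41.2 -102. ]
151 [-42.8 -91.3] [ -44.4 -102.1]
161 [-45.8 -90.1] [ -47.6 -102. ]
171 [-48.9 -89.4] [ -50.9 -102.1]
181 [-52.2 -89.8] [ -54.1 -102.5]
9.1667 [ 0.48650914 -0.04671346 -0.00753332] [-0.2055734  -0.26461826 -1.76539188]
```

View pics/scene10.png

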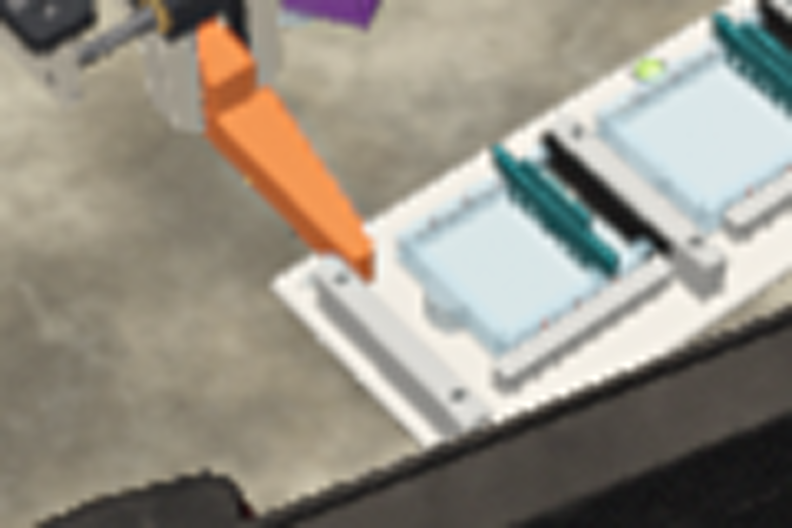

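View pics/top10.png

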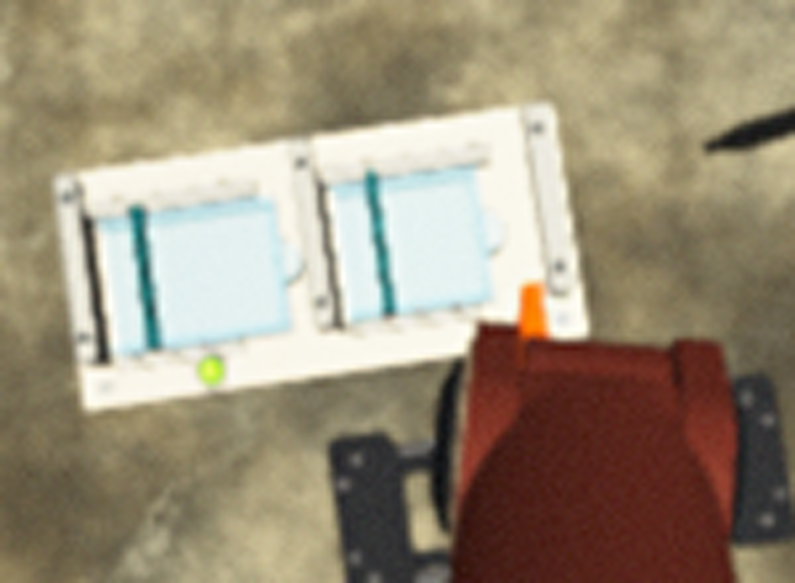

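>>> step_arm(
  commands="0 0 0 4 1.5 0 1;0 0 0 5 0 1 1;0 0 0 5 0 1 1;0 0 0 0 0 0.5 1;0 0 0 0 0 0 1;0 0 0 0 0 0 1",
)

```text
t: 9.67
tcp_pos: [0.5008, -0.0463, -0.0101]
tcp_rot: [-3.134, -0.216, 0.001]
contact_force: [-0.1, 0.1, -1.0]
width: 0.0215
```

```bash
python3 - <<'E'
from k import *
E
```

```text
t 9.6667 p [500.8 -46.3 -10.1] F [-0.1  0.1 -1. ] w 21.5
toolx yaw 7.87 z [-7.e-04  1.e-04 -1.e+00] q [ 0.02  0.69  0.04  2.03 -0.06  0.42 -1.33]
tcp in platform [-119.8  -94.2]
```

>>> step_arm(
  commands="0 0 0 0 0 0.7 1;0 0 0 0 0 0 1;0 0 0 0 0 0 1",
)

```text
t: 9.92
tcp_pos: [0.5008, -0.0463, -0.0105]
tcp_rot: [-3.134, -0.215, 0.0]
contact_force: [-1.0, -0.8, 0.1]
width: 0.0217
```

>>> step_arm(
  commands="0 0 0 0 0 0.7 1;0 0 0 0 0 0 1;0 0 0 0 0 0 1",
)

```text
t: 10.17
tcp_pos: [0.5009, -0.0466, -0.0109]
tcp_rot: [3.134, 0.215, 0.0]
contact_force: [-2.8, -0.2, 5.1]
width: 0.0223
```

>>> step_arm(
  commands="0 0 0 4 0 -0.6 1;0 0 0 5 0 0 1;0 0 0 5 0 0 1;0 0 0 5 0 0 1;0 0 0 5 0 0 1;0 0 0 0 0 0 1;0 0 0 0 0 0 1",
)

```text
t: 10.75
tcp_pos: [0.5267, -0.0427, -0.0108]
tcp_rot: [3.134, 0.216, 0.005]
contact_force: [1.5, 0.5, 1.6]
width: 0.0214
```

```bash
python3 - <<'E'
from k import *
E
```

```text
t 10.75 p [526.7 -42.7 -10.8] F [1.5 0.5 1.6] w 21.4
toolx yaw 7.9 z [ 3.1e-03  2.0e-04 -1.0e+00] q [ 0.01  0.71  0.04  1.96 -0.06  0.46 -1.34]
tcp in platform [-93.7 -94.2]
```

>>> step_arm(
  commands="0 0 0 5 0 0 1;0 0 0 5 0 0 1;0 0 0 5 0 0 1;0 0 0 0 0 0 1;0 0 0 0 0 0 1",
)

```text
t: 11.17
tcp_pos: [0.54, -0.0412, -0.0106]
tcp_rot: [3.134, 0.215, 0.001]
contact_force: [-1.1, -0.3, 4.2]
width: 0.0219
```

```bash
python3 - <<'E'
from n import *
for n in("scene","top"):
    pc,d=bot.camera(n); np.savez(f"pics/{n}11.npz",p=pc,d=d)
    c=(195,140,345,250) if n=="top" else (215,190,335,270)
    f=5.3 if n=="top" else 6.6
    cv2.imwrite(f"pics/{n}11.png",cv2.resize(pc[c[1]:c[3],c[0]:c[2]],None,fx=f,fy=f,interpolation=cv2.INTER_CUBIC)[:,:,::-1])
meas(pc,.032)
s=bot.state();print(s['t'],s['tcp_pos'],s['contact_force'])
E
```

```text
t 11.1667 p [540.  -41.2 -10.6] F [-1.1 -0.3  4.2] w 21.9
toolx yaw 7.85 z [ 6.e-04 -2.e-04 -1.e+00] q [ 0.01  0.72  0.04  1.92 -0.06  0.49 -1.34]
tcp in platform [-80.3 -94.5]Traceback (most recent call last):
  File "<stdin>", line 7, in <module>
  File "n.py", line 7, in meas
    cs,_=cv2.findContours(m,0,1); c=max(cs,key=cv2.contourArea)[:,0]
                                    ~~~^^^^^^^^^^^^^^^^^^^^^^^^
ValueError: max() iterable argument is empty
```

View pics/scene11.png

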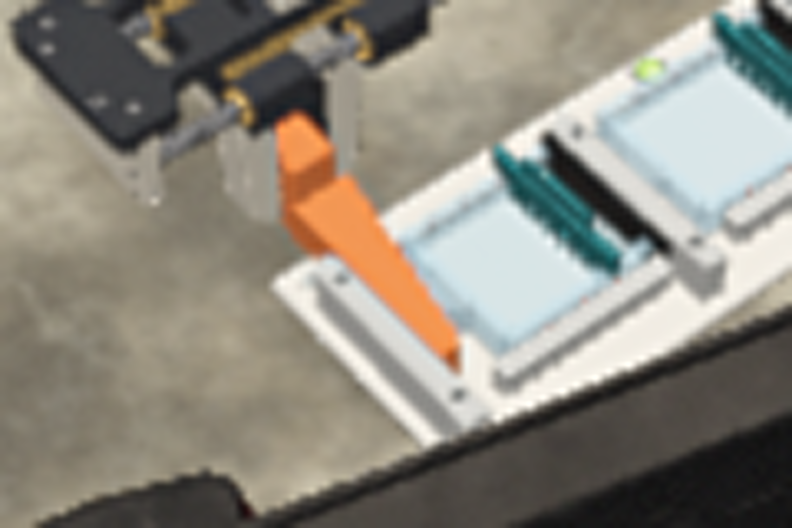

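View pics/top11.png

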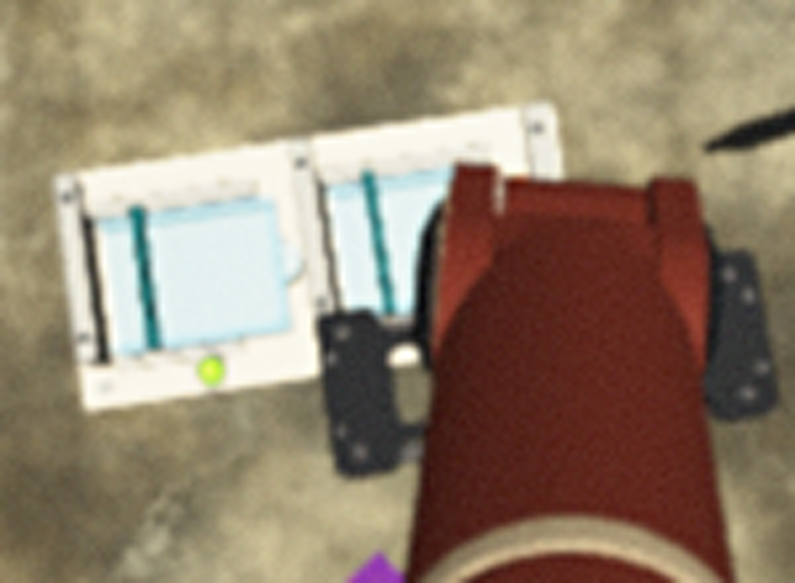

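>>> step_arm(
  commands="0 0 0 4 0 -0.3 1;0 0 0 4 0 0 1;0 0 0 0 0 0 1;0 0 0 0 0 0 1",
)

```text
t: 11.6
tcp_pos: [0.5469, -0.0405, -0.0105]
tcp_rot: [3.134, 0.215, -0.002]
contact_force: [-1.8, -1.3, 4.3]
width: 0.0216
```

>>> step_arm(
  commands="0 0 0 4 0 0 1;0 0 0 4 0 0 1;0 0 0 0 0 0 1;0 0 0 0 0 0 1",
)

```text
t: 11.93
tcp_pos: [0.5548, -0.0393, -0.0105]
tcp_rot: [3.134, 0.215, -0.002]
contact_force: [-1.4, -1.9, 4.9]
width: 0.0219
```

```bash
python3 - <<'E'
from k import *
E
```

```text
t 11.9333 p [554.8 -39.3 -10.5] F [-1.4 -1.9  4.9] w 21.9
toolx yaw 7.84 z [-1.3e-03 -4.0e-04 -1.0e+00] q [ 0.    0.74  0.04  1.88 -0.06  0.52 -1.35]
tcp in platform [-65.3 -94.6]
```

>>> step_arm(
  commands="0 0 0 1.5 1 -0.2 1;0 0 0 1.5 0 0 1;0 0 0 0 0 0 1;0 0 0 0 0 0 1",
)

```text
t: 12.27
tcp_pos: [0.5574, -0.0394, -0.0104]
tcp_rot: [-3.134, -0.215, 0.004]
contact_force: [-2.7, -0.8, 5.4]
width: 0.022
```

>>> step_arm(
  commands="0 0 0 1.5 0 0 1;0 0 0 1.5 0 0 1;0 0 0 0 0 0 1;0 0 0 0 0 0 1",
)

```text
t: 12.6
tcp_pos: [0.5601, -0.0394, -0.0104]
tcp_rot: [3.134, 0.215, -0.005]
contact_force: [-4.0, -1.1, 5.3]
width: 0.0216
```

```bash
python3 - <<'E'
from k import *
E
```

```text
t 12.6 p [560.1 -39.4 -10.4] F [-4.  -1.1  5.3] w 21.6
toolx yaw 7.84 z [-3.e-03 -3.e-04 -1.e+00] q [ 0.    0.74  0.05  1.86 -0.06  0.54 -1.35]
tcp in platform [-60.1 -95.5]
```

>>> step_arm(
  commands="0 0 0 1 0 0 1;0 0 0 1 0 0 1;0 0 0 0 0 0 1;0 0 0 0 0 0 1",
)

```text
t: 12.93
tcp_pos: [0.5618, -0.0394, -0.0104]
tcp_rot: [3.134, 0.214, -0.005]
contact_force: [-3.7, -1.3, 5.3]
width: 0.0219
```

>>> step_arm(
  commands="0 0 0 1 0 0 1;0 0 0 0 0 0 1;0 0 0 0 0 0 1",
)

```text
t: 13.18
tcp_pos: [0.5628, -0.0395, -0.0104]
tcp_rot: [3.134, 0.214, -0.005]
contact_force: [-3.6, -1.8, 5.6]
width: 0.0218
```

>>> step_arm(
  commands="0 0 0 1 0 0 1;0 0 0 0 0 0 1;0 0 0 0 0 0 1",
)

```text
t: 13.43
tcp_pos: [0.5636, -0.0395, -0.0104]
tcp_rot: [3.134, 0.214, -0.006]
contact_force: [-4.8, -2.7, 6.5]
width: 0.0219
```

```bash
python3 - <<'E'
from k import *
E
```

```text
t 13.4333 p [563.6 -39.5 -10.4] F [-4.8 -2.7  6.5] w 21.9
toolx yaw 7.81 z [-0.0038 -0.001  -1.    ] q [ 0.    0.75  0.05  1.85 -0.06  0.55 -1.35]
tcp in platform [-56.7 -96.1]
```

>>> step_arm(
  commands="0 0 0 1 0 0 1;0 0 0 0 0 0 1;0 0 0 0 0 0 1",
)

```text
t: 13.68
tcp_pos: [0.5639, -0.0396, -0.0104]
tcp_rot: [3.133, 0.214, -0.008]
contact_force: [-5.0, -2.8, 6.7]
width: 0.0218
```

>>> step_arm(
  commands="0 0 0 1 0 0 1;0 0 0 0 0 0 1;0 0 0 0 0 0 1",
)

```text
t: 13.93
tcp_pos: [0.5641, -0.0396, -0.0104]
tcp_rot: [3.133, 0.214, -0.01]
contact_force: [-7.2, -2.3, 8.1]
width: 0.0216
```

```bash
python3 - <<'E'
from k import *
for n in("scene","top"):
    pc,d=bot.camera(n); np.savez(f"pics/{n}12.npz",p=pc,d=d)
    c=(195,140,345,250) if n=="top" else (225,190,325,270)
    f=5.3 if n=="top" else 7.4
    cv2.imwrite(f"pics/{n}12.png",cv2.resize(pc[c[1]:c[3],c[0]:c[2]],None,fx=f,fy=f,interpolation=cv2.INTER_CUBIC)[:,:,::-1])
E
```

```text
t 13.9333 p [564.1 -39.6 -10.4] F [-7.2 -2.3  8.1] w 21.6
toolx yaw 7.82 z [-0.0064 -0.0014 -1.    ] q [ 0.    0.75  0.05  1.85 -0.06  0.55 -1.35]
tcp in platform [-56.1 -96.3]
```

View pics/scene12.png

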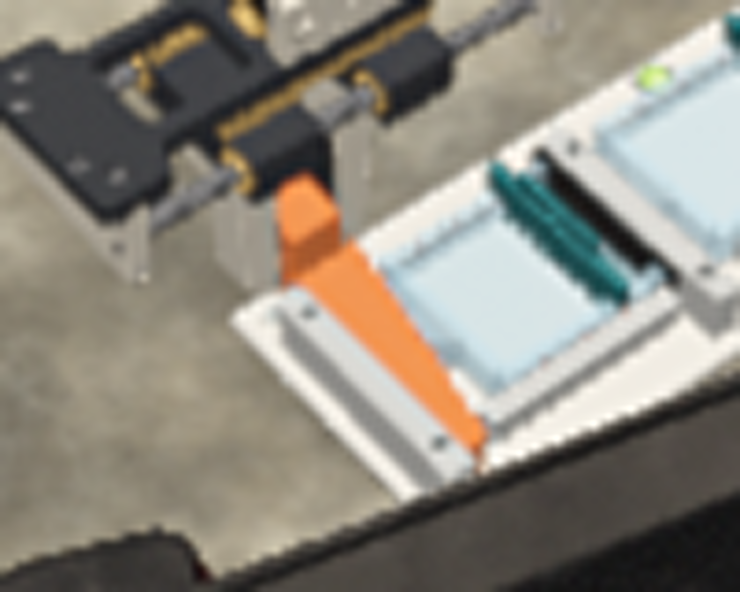

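View pics/top12.png

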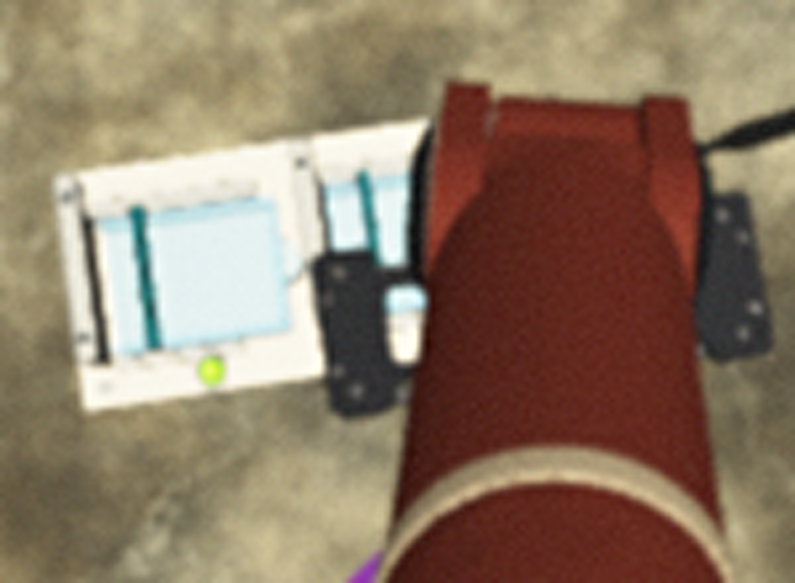

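>>> step_arm(
  commands="0 0 0 1.5 0 0 1;0 0 0 0 0 0 1;0 0 0 0 0 0 1;0 0 0 0 0 0 1",
  grip_force=35,
)

```text
t: 14.37
tcp_pos: [0.5647, -0.0397, -0.0104]
tcp_rot: [3.133, 0.214, -0.013]
contact_force: [-8.3, -2.7, 8.5]
width: 0.0219
```

```bash
python3 - <<'E'
from k import *
pc,d=bot.camera("top")
def comb(im):
    a=cv2.resize(im[170:190,255:272].astype(np.float32),None,fx=8,fy=8,interpolation=cv2.INTER_CUBIC)
    m=(a[:,:,1]-a[:,:,0]>50)&(a[:,:,0]<100)
    ys,xs=np.nonzero(m); return xs.mean()/8,len(xs)
for k in("8","11","12"): print(k,comb(np.load(f"pics/top{k}.npz")['p']))
print(comb(pc))
pc,d=bot.camera("scene")
cv2.imwrite("pics/s13.png",cv2.resize(pc[200:250,265:325],None,fx=12,fy=12,interpolation=cv2.INTER_CUBIC)[:,:,::-1])
print(bot.state()['contact_force'],bot.state()['tcp_pos'])
E
```

```text
t 14.3667 p [564.7 -39.7 -10.4] F [-8.3 -2.7  8.5] w 21.9
toolx yaw 7.82 z [-0.008  -0.0017 -1.    ] q [ 0.    0.75  0.05  1.85 -0.06  0.55 -1.35]
tcp in platform [-55.6 -96.5]
8 (np.float64(10.978530819868343), 1671)
11 (np.float64(10.671086956521739), 1725)
12 (np.float64(9.456412825651302), 1497)
(np.float64(9.407448630136987), 1460)
[-7.02054913 -3.8885115   9.940618  ] [ 0.56476384 -0.03972278 -0.01040335]
```

View pics/s13.png

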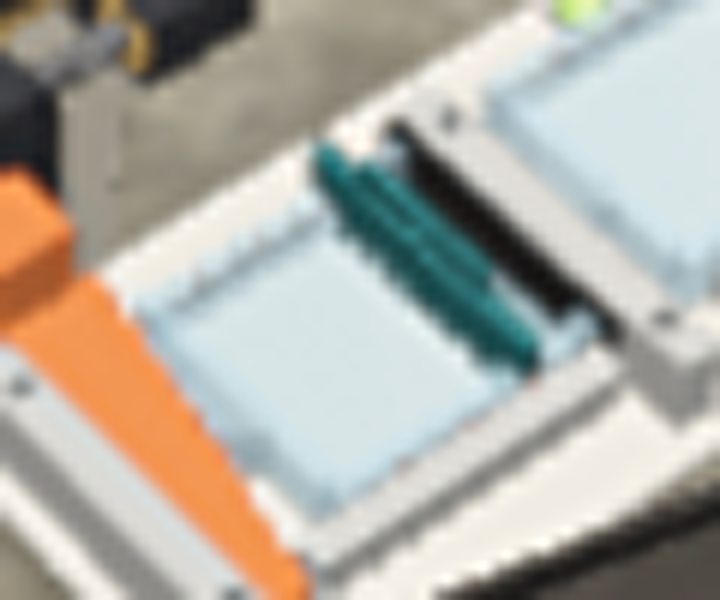

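>>> step_arm(
  commands="0 0.008 0 0 0 -0.3 1;0 0 0 0 0 0 1;0 0 0 0 0 0 1;0 0 0 0 0 0 1",
)

```text
t: 14.8
tcp_pos: [0.5651, -0.0397, -0.0105]
tcp_rot: [3.134, 0.214, 0.0]
contact_force: [-5.9, -4.5, 6.8]
width: 0.0216
```

```bash
python3 - <<'E'
from k import *
E
```

```text
t 14.8 p [565.1 -39.7 -10.5] F [-5.9 -4.5  6.8] w 21.6
toolx yaw 7.82 z [ 3.e-04 -6.e-04 -1.e+00] q [ 0.    0.75  0.05  1.85 -0.06  0.54 -1.35]
tcp in platform [-55.2 -96.5]
```

>>> step_arm(
  commands="0 0.002 0 1.5 0 0 1;0 0 0 0 0 0 1;0 0 0 0 0 0 1;0 0 0 0 0 0 1;0 0 0 0 0 0 1;0 0 0 0 0 0 1",
)

```text
t: 15.3
tcp_pos: [0.5652, -0.0397, -0.0104]
tcp_rot: [3.134, 0.214, -0.001]
contact_force: [-7.7, -2.9, 9.0]
width: 0.0218
```

```bash
python3 - <<'E'
from k import *
pc,d=bot.camera("top")
def comb(im):
    a=cv2.resize(im[170:190,255:272].astype(np.float32),None,fx=8,fy=8,interpolation=cv2.INTER_CUBIC)
    m=(a[:,:,1]-a[:,:,0]>50)&(a[:,:,0]<100)
    ys,xs=np.nonzero(m); return xs.mean()/8,len(xs)
print(comb(pc))
pc,d=bot.camera("scene")
cv2.imwrite("pics/s14.png",cv2.resize(pc[190:270,225:325],None,fx=7.4,fy=7.4,interpolation=cv2.INTER_CUBIC)[:,:,::-1])
s=bot.state();print(s['t'],s['contact_force'],s['tcp_pos'],s['width'])
E
```

```text
t 15.3 p [565.2 -39.7 -10.4] F [-7.7 -2.9  9. ] w 21.8
toolx yaw 7.82 z [-5.e-04 -5.e-04 -1.e+00] q [ 0.    0.75  0.05  1.85 -0.06  0.54 -1.35]
tcp in platform [-55.1 -96.5]
(np.float64(9.397376543209877), 1458)
15.4 [-8.26188055 -3.00542478  9.20267362] [ 0.56518649 -0.03966884 -0.01040436] 0.0215609375756386
```

View pics/s14.png

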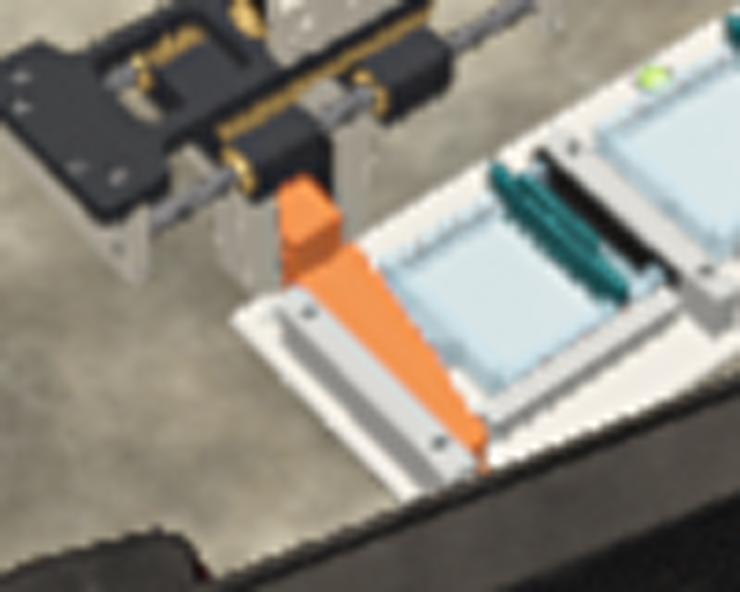

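The wedge runs along the grey wall, from the handle at (305,230) to the nose at (480,450). The tray end is against the black gasket near (660,275). It's stalled at the stop with about 8 N of push, so I'm handing in.

```bash
python3 -c "
from workcell import bot
print(bot.hand_in())"
```

```text
the job is handed in; nothing more can be done
None
```

I slid the wedge, nose first and flat on the platform, into the right bay's channel beside the short tray until it stopped. I handed in at about 15.4 s, still gripping it at 35 N and pushing with about 8 N.

**Last checks**
- **Wedge home:** the handle stopped at platform x ≈ -55, against an expected -56, while the arm was still commanded forward.
- **Tray flush:** the comb moved about 3.7 mm toward the gasket and then stopped, which fits the given 2.5–4.5 mm starting gap. In the scene view the tray end lies against the gasket. The arm hid part of the channel from the top camera.
- **Wedge flat:** the tool was upright to within 0.1° at the end. An earlier push had tilted it about 0.5°, and I corrected that before handing in.
- **Other things:** I saw no contact with the long tray or anything else. I did not re-measure their positions afterwards.

**Disagreement:** the reported tool height was about 33 mm lower than the fingertips looked in the scene camera. I approached the wedge in small steps, watching the force. After that I took height from the wedge resting on the bench; it met the platform within about 0.5 mm of where that predicted.

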